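# Take the portioning scoop from its lidded bin and hold it level over the pan

### The job

Slide the clear lid of the bin sideways until it is fully open, then draw the metal scoop out of its slanted pocket in the bin. Turn the scoop level, hollow side up, and hold its bowl over the middle of the empty metal pan, raised at least 60 mm above the pan's rim. Finish while still holding it there, still and touching nothing but the fingers, with the lid left open and the pan and the other goods left where they stand.

Things in the scene. Friction and masses are not known exactly. Their poses are not given: they have to be found in the camera images.
- bin: Fixed clear plastic bin, 270 mm (its x) by 360 mm (its y), 196 mm high. Origin on the table: outer faces at x -140 and +130, y -180 and +180 mm; z up; front (-x) to the robot, yaw up to 0.25 rad. A wall at y = 0 parts two bays: the right (y -176 to -2 mm) holds the scoop under the sliding lid, its roof otherwise open; the left holds stock under a fixed roof.
- bin_pocket (a point): Centre of the mouth of the dark steel pocket in the bin's right bay; axes as the bin's. Inside 72 mm wide, 43 mm high, 80 mm deep, sloping down at 45 degrees away from the robot. The scoop's bowl sits in it nose down and comes out along the slope, towards bin -x and +z in equal parts: 85 mm along that line frees it, then it can go straight up.
- bin_lid (a joint): Clear flat sliding lid over the right bay, 254 by 178 mm, white edge strips, top 196 mm above the table. Value in m: 0 shut, 0.17 fully open. It slides along the bin's +y (to the robot's left) over the left bay with light friction (1.5 N plus 4 N per m/s) and stays where it is left. Starts shut or up to 30 mm ajar.
- bin_lid_grip (a point): Middle of the top edge of the white upright fin on the lid, 240 mm above the table. Fin: 60 mm long (bin's x), 12 mm thick (bin's y), 44 mm tall above the lid. Axes as the bin's; moves with the lid.
- scoop: Aluminium scoop, 0.13 to 0.25 kg. Origin under the bowl's middle. +x to the open nose, -x to the handle, +z to the hollow side (up when level). Bowl: x -45 to 45, 66 wide (y), z 0 to 38 mm. Handle: bar x -45 to -150, 18 wide (y), 14 thick, centred at z 22 mm. Starts 45 degrees nose down, handle rising to the robot, its y along the bin's y, handle end 180 mm above the table.
- scoop_handle (a point): Point on the centre line of the scoop's handle, 35 mm from its free end: (-115, 0, 22) mm in the scoop's frame, axes as the scoop's. About 150 mm above the table at the start. With the lid open, a gripper pointing straight down and closing along the bin's y can take the handle here; free space below and beside it.
- pan: Empty open metal pan, 188 mm (its x) by 174 mm (its y) over its rim, 65 mm high, walls 3 mm, 0.5 kg, standing loose on the table, to the left or right of the bin. Origin at the centre of its underside.
- carton: Bystander: open blue carton of wrapped bars, 150 mm by 110 mm, 71 mm high, loose, on the other side of the bin from the pan. Origin at the centre of its underside.
- jar: Bystander: glass jar with steel cap, 80 mm diameter, 120 mm high, loose. Origin at the centre of its underside.
- shaker: Bystander: steel shaker, 64 mm diameter, 105 mm high, loose. Origin at the centre of its underside.

How it is judged:
By the outcome, as a careful person would: the job done as asked, in the order asked, and still so for the second after the job is handed in, while the arm keeps its last pose, push and grip.
It also fails if it takes over 54 s, if anything falls off the work surface, if the arm or the gripper's body presses on something with over 40 N, if the wrist force passes 120 N, or if a joint passes its speed limit or range.

### The arm

A 6-joint arm with a two-finger parallel gripper is mounted at the origin on the work surface. World frame = base frame: x ahead of the robot, y to its left, z up, the work surface at z = 0. Lengths are in m, angles in rad, forces in N, time in s.
With the tool pointing down it reaches from about 0.275 to 0.85 m from the base axis. Payload 19 kg.
Tool frame: the origin (TCP) lies midway between the tips of the shut fingers; the grasp point (between the pads) lies 19 mm behind it; z points along the fingers, y is the line along which they close (so a half turn about z gives the same grasp; the last joint's range is limited). The gripper opens to 85 mm and grips with 20 to 120 N. Pads are 22 mm wide; open, the fingers measure 114 mm over their backs; the gripper's body (76 mm by 85 mm) begins 54 mm behind the grasp point. The pads swing forward as they close: fully open they stand 13 mm farther back than shut.
Start: joints at [0.99, 0.15, 1.437, -0, 1.554, -0.134], TCP at [0.248, 0.519, 0.231] pointing down, gripper open.
Joint ranges: [-2.8, 2.8], [-0.68, 2.1], [0.12, 2.68], [-1.39, 4.53], [0.16, 2.79], [-2.81, 2.81]. Speed limits (rad/s): [1.89, 1.89, 2.22, 3.01, 3.01, 3.01].

### API

Orientations are given as a unit quaternion [w, x, y, z].
In Python, from station import bot gives the robot as it stands.
- The arm moves only by the tool pendant, called as name([rows], argument=value, ...), one row to a line, values as JSON. Schema: {"type":"object","properties":{"deltas":{"type":"array","items":{"type":"object","properties":{"tx":{"type":"number"},"ty":{"type":"number"},"tz":{"type":"number"},"turn":{"type":"number"}},"additionalProperties":false},"minItems":1,"maxItems":10},"aperture":{"type":"number"},"force":{"type":"number"},"only":{"type":"string"},"quiet":{"type":"boolean"},"lines":{"type":"string"}},"required":["deltas"],"additionalProperties":false}. deltas is a list of rows, 1 to 10 of them, each an object with the fields tx, ty, tz (the shift in m), turn (a turn about the tool's z in rad); a field left out counts as zero; each row shifts and turns the commanded pose from where the row before left it, along the tool's axes as they then stand; what a row does not reach is not made up. A row lasts 1/12 s, in which the tool goes at most 0.0417 m and 0.125 rad, less where a joint would pass 70% of its speed; a pose out of reach is approached as far as the arm can. aperture is the finger opening in m, set as the call begins (left out keeps the last). The fingers move at their own pace and stop on an object; force is the grip in N (left out, the last holds). Time passes only in rows, so rows that do not move let the fingers close. The tool returns the time, the measured TCP pose, the force, the opening and the grip force at its end. only (a regular expression) keeps the lines of the reply that match it, lines (a string "A,B") keeps lines A to B, and quiet returns only ok. Input that does not fit is refused with a message, and nothing moves.
- bot.read_state(): the state, without advancing time (a new reading comes with each control period).
- bot.camera(name): name is "side" or "top" or "wrist"; returns the picture (400x640x3 uint8, red, green, blue); there is no depth.
- bot.calibration(name): a dict with "vertical_fov" (degrees; the focal length in pixels is half the picture's height over the tangent of half this angle, whatever the lens; pixels are square), "cx", "cy" (the principal point, pixels), "xyz" and "attitude" of the camera in the world; the wrist camera has in their place "T_tool_cam" (4x4, takes a point from camera to tool coordinates, whose origin is the TCP and whose axes are the flange's). Camera axes: x right, y down, z forward; pixel columns grow to the right and rows downward; lengths in m; the calibration is good to about 2 mm. A picture is of the moment at which its call begins: read the wrist's pose just before it. calibration takes no time and is no camera call.
- bot.hand_in(): hands the job in; it is judged then, once.
The state is a dict: "t": time; "joint_positions": joint angles; "joint_velocities": joint speeds; "tau": joint torques, N m; "eef_pos": TCP position; "eef_rot": TCP orientation; "wrist_force": force on the tool from outside, world axes, zero at the start; "wrist_torque": the same for the moment, N m; "opening": finger opening in m; "gripper_force": force on a finger pad.
Only numpy, scipy, OpenCV 4.12 (cv2) and the standard library are available. Lean on these libraries where they do the work, as an engineer would, in place of code of your own. Each camera call takes 0.05 s, during which the arm holds its last target. There are 200 camera calls.

## Working session

There is one attempt and no reset: what is moved stays moved. The work goes in short steps, Python scripts to look and compute and a tool call to move; the robot and the scene stay as the last step left them, time stands still between calls to the robot, and variables do not carry over. Pictures are saved under pics/ and viewed, at most 12 in all, crops included, and the job is handed in when it is done.

```bash
ls; mkdir -p pics
```

Run:
```python
from station import bot
import cv2,numpy as np
for n in("side","top","wrist"):
    c=bot.calibration(n);print(n,c)
s=bot.read_state();print(s['t'],s['eef_pos'],s['eef_rot'])
for n in("top","side"):
    im=bot.camera(n);cv2.imwrite(f'pics/{n}0.png',im[:,:,::-1])
```

```text
pics
station.py
side {'vertical_fov': 57.00686797004029, 'cx': 320.95144071251934, 'cy': 204.17394145157675, 'xyz': array([ 0.18233614, -0.75815946,  0.77729974]), 'attitude': array([-0.43726897,  0.86422979, -0.22418433,  0.10790786])}
top {'vertical_fov': 47.69811283388519, 'cx': 313.824321385678, 'cy': 201.08667139595312, 'xyz': array([ 0.47333042, -0.00927325,  1.52114855]), 'attitude': array([ 0.03188398, -0.69937165,  0.71367279, -0.02310525])}
wrist {'vertical_fov': 68.4446594776252, 'cx': 315.2687535102197, 'cy': 202.1012670118247, 'T_tool_cam': array([[ 6.15846544e-04, -9.58783831e-01, -2.84135858e-01,
         7.28943962e-02],
       [ 9.99999781e-01,  5.21147191e-04,  4.08885064e-04,
        -2.41672791e-04],
       [-2.43955784e-04, -2.84136048e-01,  9.58783942e-01,
        -1.42066942e-01],
       [ 0.00000000e+00,  0.00000000e+00,  0.00000000e+00,
         1.00000000e+00]])}
0.0 [0.24831527 0.51834021 0.23069497] [-2.04638149e-04  2.21518930e-01  9.75155885e-01 -5.67177956e-04]
```

View pics/top0.png

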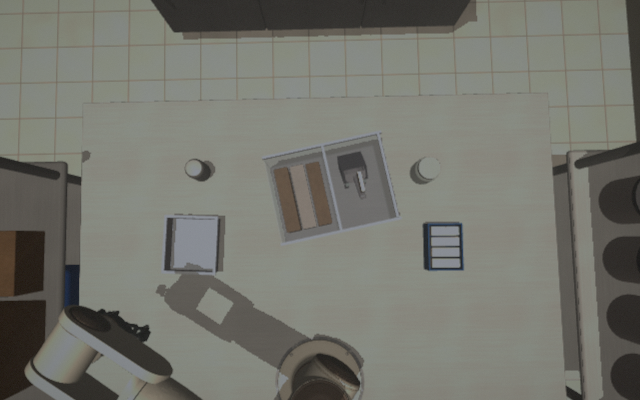

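View pics/side0.png

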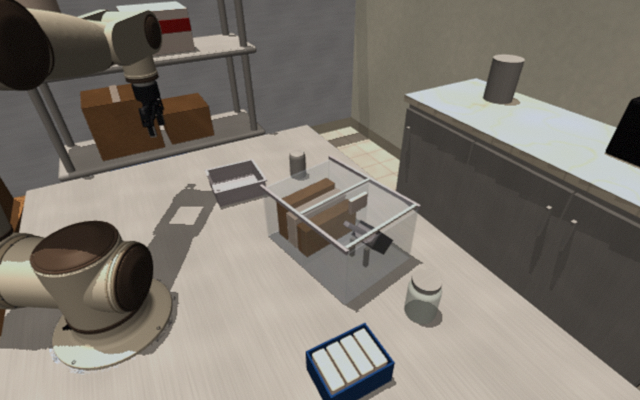

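The top view shows the bin with roof corners near (264,157), (381,133), (399,215) and (283,243). The pan is at about (192,244), the carton at (444,246), the jar at (427,169), the shaker at (197,169), and the pale fin at about (361,182). I'll zoom in on the bin.

Create h.py:
```python
from station import bot
import cv2,numpy as np
from scipy.spatial.transform import Rotation as R
def q2R(q): return R.from_quat([q[1],q[2],q[3],q[0]]).as_matrix()
def cam(n,state=None):
    c=bot.calibration(n);f=200/np.tan(np.radians(c['vertical_fov'])/2)
    if n=='wrist':
        s=state; T=np.eye(4);T[:3,:3]=q2R(s['eef_rot']);T[:3,3]=s['eef_pos'];T=T@c['T_tool_cam'];return T[:3,3],T[:3,:3],f,c['cx'],c['cy']
    return np.array(c['xyz']),q2R(c['attitude']),f,c['cx'],c['cy']
def ray(C,uv):
    p,Rm,f,cx,cy=C;d=Rm@np.array([(uv[0]-cx)/f,(uv[1]-cy)/f,1]);return p,d/np.linalg.norm(d)
def plane(C,uv,z):
    p,d=ray(C,uv);return p+d*(z-p[2])/d[2]
def proj(C,X):
    p,Rm,f,cx,cy=C;v=Rm.T@(np.array(X)-p);return np.array([cx+f*v[0]/v[2],cy+f*v[1]/v[2]])
def tri(C1,a,C2,b):
    p,d=ray(C1,a);q,e=ray(C2,b);t=np.linalg.lstsq(np.c_[d,-e],q-p,rcond=None)[0]
    A=p+t[0]*d;B=q+t[1]*e;return (A+B)/2,np.linalg.norm(A-B)
```

Run:
```python
from h import *
im=cv2.imread('pics/top0.png');a=im[120:280,155:415]
a=cv2.convertScaleAbs(a,alpha=1.5);cv2.imwrite('pics/topz.png',cv2.resize(a,None,fx=3,fy=3,interpolation=cv2.INTER_CUBIC))
im=cv2.imread('pics/side0.png');a=im[145:305,200:450]
a=cv2.convertScaleAbs(a,alpha=1.3);cv2.imwrite('pics/sidez.png',cv2.resize(a,None,fx=3,fy=3,interpolation=cv2.INTER_CUBIC))
C=cam('top')
for uv in[(264,157),(381,133),(399,215),(283,243),(324,146),(342,229)]:print(plane(C,uv,.196))
```

```text
[0.7109372  0.15129421 0.196     ]
[ 0.77523967 -0.19711883  0.196     ]
[ 0.53081921 -0.24203849  0.196     ]
[0.45592904 0.09858064 0.196     ]
[ 0.73997463 -0.02723276  0.196     ]
[ 0.49328941 -0.07452751  0.196     ]
```

View pics/topz.png

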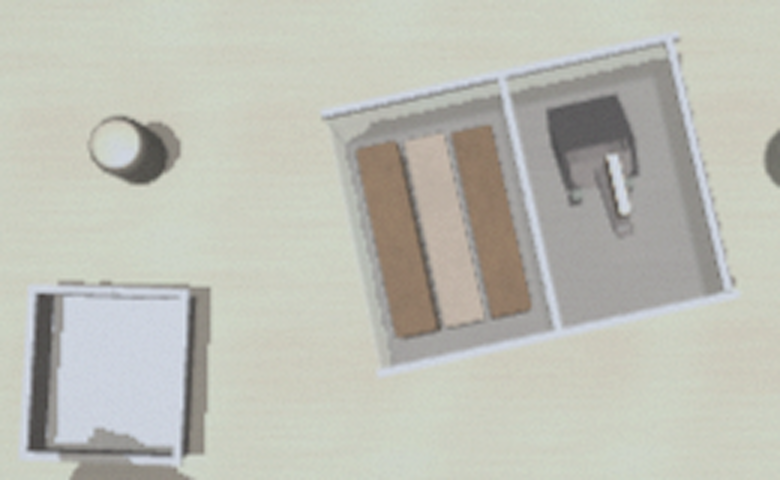

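View pics/sidez.png

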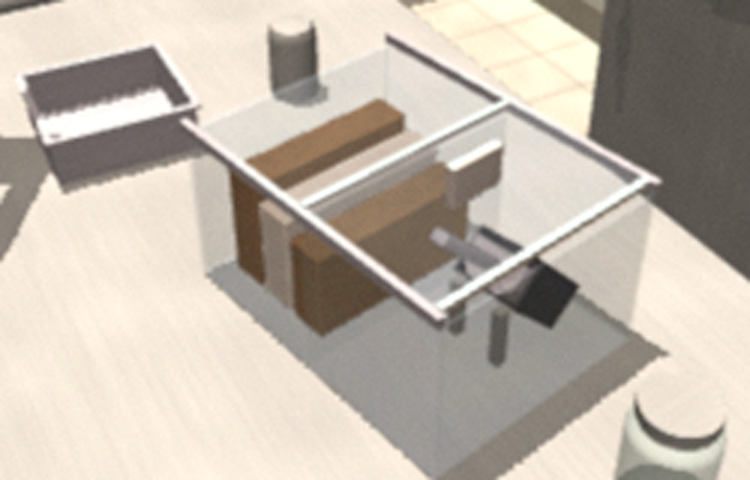

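The bin's left strip and the lid's two strips are clear. In the top view the fin top runs from (359,172) to (363,192). In the side view its top edge runs from (349,200) to (367,193). Now I'll triangulate.

Run:
```python
from h import *
T=cam('top');S=cam('side')
t=lambda u,v:(155+(u+.5)/3-.5,120+(v+.5)/3-.5); s=lambda u,v:(200+(u+.5)/3-.5,145+(v+.5)/3-.5)
print('fin far',tri(T,t(614,155),S,s(502,142)),'near',tri(T,t(626,213),S,s(447,163)))
for uv in[t(322,113),t(680,38),t(738,292),t(381,374),t(503,78),t(557,328),t(673,42),t(733,293)]:print(plane(T,uv,.196)[:2])
print('side');
for uv in[s(386,37),s(660,180),s(442,320),s(182,120)]:print(plane(S,uv,.196)[:2])
print('pan rim');
for uv in[t(30,287),t(190,290),t(180,462),t(23,457)]:print(plane(T,uv,.065)[:2])
print(plane(T,(270,290),0))
print(q2R(bot.read_state()['eef_rot']).round(3))
```

```text
fin far (array([ 0.65746355, -0.12680934,  0.23696144]), np.float64(0.0029647161172736054)) near (array([ 0.59918894, -0.13504723,  0.24090732]), np.float64(0.0019043615324282803))
[0.71006931 0.15724318]
[ 0.77722405 -0.19816853]
[ 0.524874   -0.24669651]
[0.45212938 0.10253197]
[ 0.74108607 -0.02231366]
[ 0.49338644 -0.06966222]
[ 0.77336802 -0.19113504]
[ 0.52399855 -0.24180446]
side
[0.69999067 0.1454336 ]
[ 0.78219237 -0.19665583]
[ 0.52132005 -0.25250142]
[0.45060298 0.10206905]
pan rim
[0.5508102  0.49104817]
[0.54405996 0.31807107]
[0.36082603 0.32935586]
[0.36925276 0.49747269]
[0.2985348  0.16005504 0.        ]
[[-0.902  0.432 -0.001]
 [ 0.432  0.902 -0.001]
 [ 0.    -0.001 -1.   ]]
```

pendant([
  {"tz": -0.022, "turn": -0.108},
  {"tz": -0.022, "turn": -0.108},
  {"tz": -0.022, "turn": -0.108},
  {"tz": -0.022, "turn": -0.108},
  {"tz": -0.022, "turn": -0.108},
  {"tz": -0.022, "turn": -0.107},
], aperture=0.085)

```text
t: 0.6
eef_pos: [0.2483, 0.5184, 0.3641]
eef_rot: [-0.0, -0.103, 0.995, -0.0]
wrist_force: [-0.7, 0.3, 0.1]
opening: 0.085
gripper_force: 0.0
```

pendant([
  {"tx": -0.012, "ty": -0.036},
  {"tx": -0.012, "ty": -0.036},
  {"tx": -0.012, "ty": -0.036},
  {"tx": -0.012, "ty": -0.036},
  {"tx": -0.012, "ty": -0.036},
  {"tx": -0.012, "ty": -0.036},
  {"tx": -0.012, "ty": -0.036},
  {"tx": -0.012, "ty": -0.036},
  {"tx": -0.012, "ty": -0.036},
  {"tx": -0.012, "ty": -0.036},
])

```text
t: 1.43
eef_pos: [0.438, 0.1878, 0.3632]
eef_rot: [-0.0, -0.1, 0.995, -0.0]
wrist_force: [1.6, 1.0, 0.8]
opening: 0.0848
gripper_force: 0.0
```

pendant([
  {"tx": -0.012, "ty": -0.036},
  {"tx": -0.012, "ty": -0.036},
  {"tx": -0.012, "ty": -0.036},
  {"tx": -0.012, "ty": -0.036},
  {"tx": -0.012, "ty": -0.036},
  {"tx": -0.012, "ty": -0.036},
  {"tx": -0.012, "ty": -0.036},
  {"tx": -0.012, "ty": -0.036},
  {"tx": -0.012, "ty": -0.036},
  {},
])

```text
t: 2.27
eef_pos: [0.6098, -0.1118, 0.3607]
eef_rot: [-0.002, -0.098, 0.995, 0.0]
wrist_force: [-0.8, 0.4, -0.4]
opening: 0.0847
gripper_force: 0.0
```

Run:
```python
from h import *
s=bot.read_state();im=bot.camera('wrist');cv2.imwrite('pics/w1.png',im[:,:,::-1]);np.save('w1.npy',{k:np.array(s[k]) for k in('eef_pos','eef_rot')})
print(q2R(s['eef_rot']).round(3))
```

```text
[[-0.981 -0.195 -0.003]
 [-0.195  0.981 -0.   ]
 [ 0.003  0.    -1.   ]]
```

View pics/w1.png

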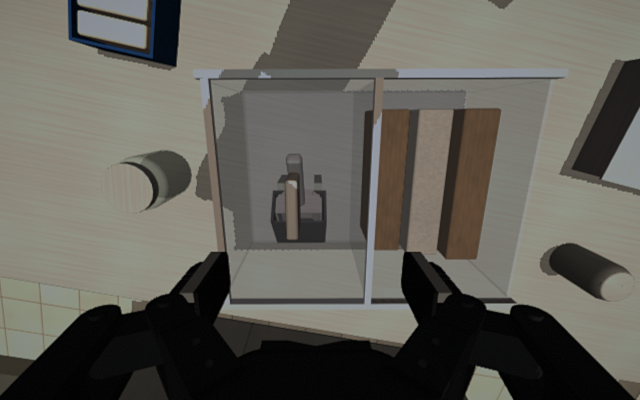

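The wrist view looks back towards the robot. The fin spans about (286–298, 180–240), the handle end is near (294,158), the right-hand lid strip is at u≈212 and the left-hand one at u≈373.

Run:
```python
from h import *
s=np.load('w1.npy',allow_pickle=True).item();W=cam('wrist',s)
Rt=q2R(s['eef_rot'])
for uv in[(292,181),(293,240)]:
  X=plane(W,uv,.24);print(uv,X,Rt.T@(X-s['eef_pos']))
for uv in[(195,73),(566,73),(230,304),(512,300)]:print(plane(W,uv,.196)[:2])
X=plane(W,(294,158),.18);print('handle end',X,Rt.T@(X-s['eef_pos']))
im=cv2.imread('pics/w1.png');print(im[205,275:310].tolist());print(im[170:250:4,292].tolist())
```

```text
(292, 181) [ 0.59870806 -0.1353755   0.24      ] [ 0.01507541 -0.02097482  0.12070995]
(293, 240) [ 0.6559585  -0.12430023  0.24      ] [-0.04323543 -0.0212673   0.12052285]
[ 0.52237273 -0.24712928]
[0.45247251 0.10357467]
[ 0.77311301 -0.18421675]
[0.70112044 0.14849548]
handle end [ 0.58661866 -0.13990159  0.18      ] [ 0.02762252 -0.02307805  0.18074982]
[[61, 60, 63], [94, 95, 100], [96, 96, 101], [96, 97, 102], [94, 96, 101], [95, 95, 101], [95, 96, 102], [96, 97, 102], [95, 97, 101], [89, 90, 95], [68, 72, 78], [80, 91, 101], [89, 100, 111], [96, 108, 120], [96, 108, 120], [96, 107, 120], [97, 109, 121], [96, 109, 120], [97, 109, 121], [96, 109, 120], [86, 97, 108], [73, 82, 92], [51, 57, 64], [23, 26, 29], [31, 33, 36], [56, 57, 60], [75, 75, 79], [81, 81, 85], [85, 86, 90], [91, 92, 97], [96, 97, 102], [95, 96, 101], [96, 97, 102], [95, 95, 101], [95, 96, 100]]
[[76, 76, 80], [43, 49, 55], [46, 52, 58], [154, 157, 150], [109, 116, 125], [97, 108, 121], [99, 111, 123], [97, 109, 121], [98, 110, 122], [97, 109, 121], [97, 109, 121], [96, 107, 120], [96, 108, 120], [96, 107, 119], [95, 107, 119], [93, 105, 117], [93, 105, 117], [91, 102, 114], [55, 55, 57], [84, 87, 90]]
```

pendant([
  {"tx": -0.0048, "ty": -0.0072, "tz": 0.03},
  {"tx": -0.0048, "ty": -0.007, "tz": 0.03},
  {"tx": -0.0048, "ty": -0.007, "tz": 0.03},
  {"tz": 0.03},
  {"tz": 0.0315},
  {},
  {},
], aperture=0.05)

```text
t: 2.9
eef_pos: [0.6256, -0.1236, 0.2115]
eef_rot: [-0.001, -0.1, 0.995, 0.0]
wrist_force: [-0.3, -0.4, 1.2]
opening: 0.0499
gripper_force: 0.0
```

pendant([
  {},
  {},
  {},
  {},
  {},
], aperture=0.0, force=25)

```text
t: 3.32
eef_pos: [0.6269, -0.1245, 0.214]
eef_rot: [0.001, -0.1, 0.995, -0.001]
wrist_force: [0.1, -0.3, 9.0]
opening: 0.0114
gripper_force: 26.7
```

pendant([
  {"ty": 0.008},
  {"ty": 0.018},
  {"ty": 0.018},
  {"ty": 0.018},
  {"ty": 0.018},
  {"ty": 0.018},
  {"ty": 0.018},
  {"ty": 0.018},
  {"ty": 0.012},
  {},
])

```text
t: 4.15
eef_pos: [0.5976, 0.0209, 0.214]
eef_rot: [0.002, -0.101, 0.995, 0.0]
wrist_force: [0.8, 2.7, 8.2]
opening: 0.0116
gripper_force: 26.5
```

pendant([
  {"ty": 0.006},
  {"ty": 0.006},
  {"ty": 0.004},
  {},
])

```text
t: 4.48
eef_pos: [0.595, 0.0335, 0.2141]
eef_rot: [0.002, -0.1, 0.995, -0.002]
wrist_force: [3.8, -9.9, 8.4]
opening: 0.0122
gripper_force: 27.4
```

pendant([
  {"ty": 0.003},
  {"ty": 0.003},
  {},
])

```text
t: 4.73
eef_pos: [0.595, 0.0338, 0.2141]
eef_rot: [0.003, -0.098, 0.995, -0.006]
wrist_force: [12.9, -56.4, 3.5]
opening: 0.0116
gripper_force: 33.9
```

The lid is at its stop: force rose and the motion ceased. I'll back off, release, rise and go back over the scoop.

pendant([
  {"ty": -0.0065},
  {},
])

```text
t: 4.9
eef_pos: [0.5953, 0.0325, 0.214]
eef_rot: [0.002, -0.099, 0.995, -0.001]
wrist_force: [1.6, -1.5, 9.5]
opening: 0.0112
gripper_force: 28.0
```

pendant([
  {},
  {},
  {},
  {"tz": -0.03},
  {"tz": -0.035},
  {"tz": -0.035},
], aperture=0.085)

```text
t: 5.4
eef_pos: [0.5936, 0.0342, 0.3128]
eef_rot: [-0.001, -0.1, 0.995, 0.0]
wrist_force: [0.9, -0.5, 0.5]
opening: 0.0823
gripper_force: 0.0
```

pendant([
  {"tx": 0.003, "ty": -0.035},
  {"tx": 0.003, "ty": -0.035},
  {"tx": 0.003, "ty": -0.035},
  {"tx": 0.003, "ty": -0.035},
  {"tx": 0.003, "ty": -0.025},
  {},
  {},
])

```text
t: 5.98
eef_pos: [0.6122, -0.1318, 0.3115]
eef_rot: [-0.0, -0.099, 0.995, 0.0]
wrist_force: [-0.8, 0.9, 0.1]
opening: 0.0853
gripper_force: 0.0
```

Run:
```python
from h import *
s=bot.read_state();im=bot.camera('wrist');cv2.imwrite('pics/w2.png',cv2.convertScaleAbs(im[:,:,::-1],alpha=1.4));np.save('w2.npy',{k:np.array(s[k]) for k in('eef_pos','eef_rot')})
print(q2R(s['eef_rot']).round(3))
```

```text
[[-0.98  -0.197 -0.001]
 [-0.197  0.98   0.   ]
 [ 0.001  0.    -1.   ]]
```

View pics/w2.png

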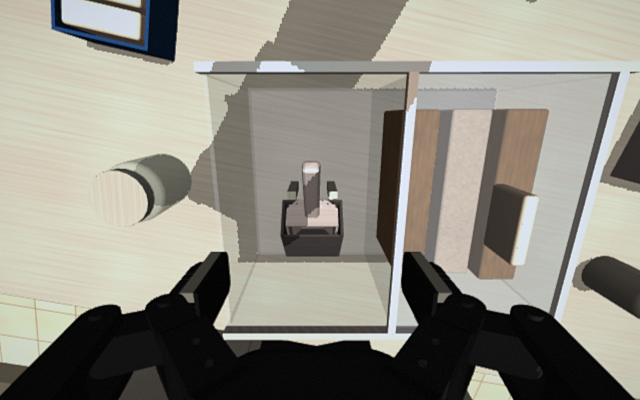

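The lid is fully back: the fin now sits over the left bay at (510,230). The bare handle runs from its end face at (311,162–173) to the bowl at (311,217).

Run:
```python
from h import *
s=np.load('w2.npy',allow_pickle=True).item();W=cam('wrist',s);Rt=q2R(s['eef_rot'])
im=cv2.imread('pics/w2.png')
print(im[156:224:2,307,2].tolist()); print(im[190,295:330,2].tolist())
b=np.array([np.cos(.197),np.sin(.197),0])
for z in(.175,.18):
  E=plane(W,(311.3,167.5),z);G=E+.035*np.sqrt(.5)*(b-[0,0,1]);print(z,E,G,Rt.T@(G-s['eef_pos']),proj(W,G))
# strip positions: width check of lid
for uv in[(410,200),(600,200)]:
  X=plane(W,uv,.196);print(X,Rt.T@(X-s['eef_pos']))
```

```text
[154, 158, 144, 158, 206, 217, 223, 224, 218, 167, 168, 168, 165, 155, 104, 97, 99, 98, 98, 98, 98, 97, 98, 98, 97, 97, 94, 94, 90, 99, 112, 161, 162, 158]
[55, 41, 45, 101, 158, 157, 157, 144, 90, 84, 92, 98, 98, 98, 97, 99, 97, 99, 97, 98, 97, 94, 84, 74, 88, 155, 154, 154, 153, 154, 154, 141, 73, 46, 59]
0.175 [ 0.58850262 -0.14009929  0.175     ] [ 0.61277267 -0.13525527  0.15025126] [ 2.01308010e-05 -3.57808240e-03  1.61201451e-01] [311.64180068 186.69671303]
0.18 [ 0.58764621 -0.14020323  0.18      ] [ 0.61191626 -0.1353592   0.15525126] [ 0.00088335 -0.00350936  0.15620201] [311.64742091 187.01236458]
[ 0.59640639 -0.0465522   0.196     ] [-0.00139063  0.08662722  0.1154844 ]
[0.56216499 0.12324145 0.196     ] [-0.00128944  0.25983907  0.11554701]
```

pendant([
  {"ty": -0.0035, "tz": 0.03},
  {"tz": 0.03},
  {"tz": 0.03},
  {"tz": 0.03},
  {"tz": 0.03},
  {"tz": 0.0275},
  {},
  {},
], aperture=0.055)

```text
t: 6.7
eef_pos: [0.6126, -0.133, 0.1342]
eef_rot: [-0.001, -0.101, 0.995, 0.0]
wrist_force: [-0.4, 0.3, 0.5]
opening: 0.0547
gripper_force: 0.0
```

pendant([
  {},
  {},
  {},
  {},
  {},
], aperture=0.0, force=110)

```text
t: 7.12
eef_pos: [0.6136, -0.1346, 0.1363]
eef_rot: [0.001, -0.1, 0.995, -0.001]
wrist_force: [-1.1, -0.7, 8.6]
opening: 0.0159
gripper_force: 107.7
```

pendant([
  {"tx": 0.003, "tz": -0.003},
  {"tx": 0.005, "tz": -0.005},
  {"tx": 0.006, "tz": -0.006},
  {"tx": 0.007, "tz": -0.007},
  {"tx": 0.007, "tz": -0.007},
  {"tx": 0.007, "tz": -0.007},
])

```text
t: 7.62
eef_pos: [0.5784, -0.1413, 0.1704]
eef_rot: [0.001, -0.1, 0.995, -0.0]
wrist_force: [4.1, 1.1, 0.3]
opening: 0.0158
gripper_force: 107.4
```

pendant([
  {"tx": 0.007, "tz": -0.007},
  {"tx": 0.007, "tz": -0.007},
  {"tx": 0.007, "tz": -0.007},
  {"tx": 0.007, "tz": -0.007},
  {},
])

```text
t: 8.03
eef_pos: [0.5501, -0.1472, 0.1989]
eef_rot: [0.0, -0.1, 0.995, -0.0]
wrist_force: [0.5, -0.4, -1.4]
opening: 0.0158
gripper_force: 107.9
```

pendant([
  {"tz": -0.02},
  {"tz": -0.03},
  {"tz": -0.03},
  {"tz": -0.03},
  {"tz": -0.03},
  {},
  {},
])

```text
t: 8.62
eef_pos: [0.5513, -0.1469, 0.3382]
eef_rot: [0.001, -0.1, 0.995, -0.0]
wrist_force: [0.2, 0.2, -2.4]
opening: 0.0157
gripper_force: 108.1
```

Run:
```python
from h import *
im=bot.camera('wrist');im2=bot.camera('side')
a=cv2.convertScaleAbs(np.vstack([im[50:350],im2[0:300]])[:,:,::-1],alpha=1.3);cv2.imwrite('pics/e.png',a)
print(bot.read_state()['joint_positions'])
```

```text
[-3.95248048e-01  1.29482532e-01  1.25326268e+00 -2.57368727e-04
  1.76109009e+00 -2.16619749e+00]
```

View pics/e.png

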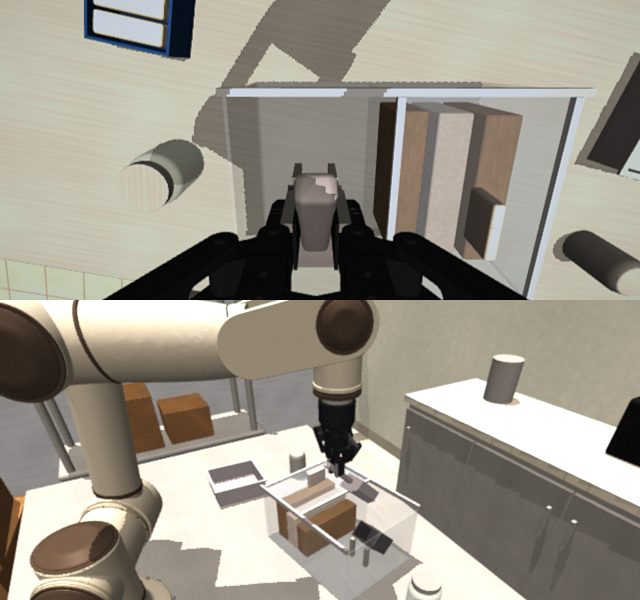

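The scoop came out still at about 45° and clear of the bin (handle at (316,235) in the wrist view). The tool can only turn about its vertical axis. So I'll level the scoop by pressing its nose onto free table left and in front of the bin, pivoting it in the pads, and then re-gripping hard.

pendant([
  {"tx": 0.02, "tz": -0.01},
  {"tx": 0.03, "tz": -0.01},
  {"tx": 0.03, "tz": -0.01},
  {"tx": 0.03},
  {"tx": 0.03},
  {"tx": 0.01, "ty": 0.01},
])

```text
t: 9.22
eef_pos: [0.3994, -0.1677, 0.3661]
eef_rot: [-0.001, -0.099, 0.995, 0.0]
wrist_force: [0.1, -0.2, -1.4]
opening: 0.0155
gripper_force: 107.6
```

pendant([
  {"tx": -0.002, "ty": 0.035},
  {"tx": -0.002, "ty": 0.035},
  {"tx": -0.002, "ty": 0.035},
  {"tx": -0.002, "ty": 0.035},
  {"tx": -0.002, "ty": 0.035},
  {"tx": -0.002, "ty": 0.035},
  {"tx": -0.002, "ty": 0.035},
  {"tx": -0.002, "ty": 0.035},
  {"tx": -0.002, "ty": 0.035},
  {"tx": -0.002, "ty": 0.035},
])

```text
t: 10.05
eef_pos: [0.3511, 0.1818, 0.366]
eef_rot: [-0.001, -0.1, 0.995, -0.0]
wrist_force: [0.9, 0.2, -1.1]
opening: 0.0159
gripper_force: 107.8
```

pendant([
  {},
  {"tz": 0.03},
  {"tz": 0.035},
  {"tz": 0.035},
  {"tz": 0.035},
  {"tz": 0.03},
  {"tz": 0.02},
  {},
  {},
])

```text
t: 10.8
eef_pos: [0.3515, 0.1799, 0.1815]
eef_rot: [-0.001, -0.1, 0.995, -0.0]
wrist_force: [-0.5, -0.2, -0.8]
opening: 0.0159
gripper_force: 107.9
```

Run:
```python
from h import *
im2=bot.camera('side')
cv2.imwrite('pics/f.png',cv2.resize(cv2.convertScaleAbs(im2[100:300,150:450,::-1],alpha=1.3),None,fx=2.5,fy=2.5))
```

```text
(no output)
```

View pics/f.png

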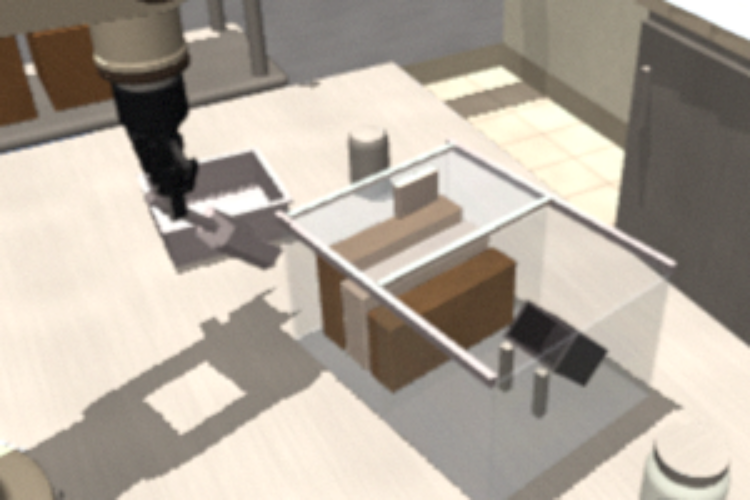

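pendant([
  {"tz": 0.025},
  {"tz": 0.025},
  {"tz": 0.018},
  {},
], force=60)

```text
t: 11.18
eef_pos: [0.3518, 0.18, 0.1131]
eef_rot: [-0.001, -0.1, 0.995, -0.0]
wrist_force: [0.6, -0.4, -0.9]
opening: 0.0158
gripper_force: 107.5
```

pendant([
  {"tx": 0.009, "tz": 0.008},
  {"tx": 0.009, "tz": 0.008},
  {"tx": 0.009, "tz": 0.009},
  {},
])

```text
t: 11.52
eef_pos: [0.3255, 0.1749, 0.0903]
eef_rot: [0.001, -0.1, 0.995, 0.0]
wrist_force: [-1.5, 0.3, 2.1]
opening: 0.0157
gripper_force: 107.6
```

pendant([
  {"tx": 0.006, "tz": 0.009},
  {"tx": 0.006, "tz": 0.01},
  {"tx": 0.005, "tz": 0.01},
  {"tx": 0.005, "tz": 0.01},
  {},
], aperture=0, force=50)

```text
t: 11.93
eef_pos: [0.3045, 0.1705, 0.0507]
eef_rot: [0.001, -0.1, 0.995, -0.0]
wrist_force: [0.2, -0.5, 2.7]
opening: 0.0156
gripper_force: 106.4
```

pendant([
  {"tx": 0.004, "tz": 0.01},
  {"tx": 0.003, "tz": 0.01},
  {"tx": 0.002, "tz": 0.01},
  {},
])

```text
t: 12.27
eef_pos: [0.2958, 0.1687, 0.0204]
eef_rot: [0.0, -0.1, 0.995, -0.0]
wrist_force: [-0.6, -0.4, 2.9]
opening: 0.0157
gripper_force: 106.4
```

pendant([
  {"tx": 0.001, "tz": 0.007},
  {"tz": 0.004},
  {"tz": 0.003},
  {},
])

```text
t: 12.6
eef_pos: [0.2949, 0.1686, 0.0068]
eef_rot: [0.0, -0.1, 0.995, -0.0]
wrist_force: [-4.8, -1.9, 9.0]
opening: 0.0156
gripper_force: 107.5
```

pendant([
  {},
  {},
  {},
  {},
], aperture=0.04)

```text
t: 12.93
eef_pos: [0.2945, 0.1685, 0.0065]
eef_rot: [0.0, -0.1, 0.995, -0.0]
wrist_force: [0.1, -0.4, 0.1]
opening: 0.0399
gripper_force: 0.0
```

Run:
```python
from h import *
s=bot.read_state();im=bot.camera('wrist');im2=bot.camera('side');np.save('w3.npy',{k:np.array(s[k]) for k in('eef_pos','eef_rot')})
cv2.imwrite('pics/w3.png',im[:,:,::-1]);cv2.imwrite('pics/s3.png',im2[:,:,::-1])
a=cv2.resize(im2[150:270,170:362,::-1],(640,400))
cv2.imwrite('pics/g.png',cv2.convertScaleAbs(np.vstack([im[150:350,:,::-1],a]),alpha=1.4))
```

```text
(no output)
```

View pics/g.png

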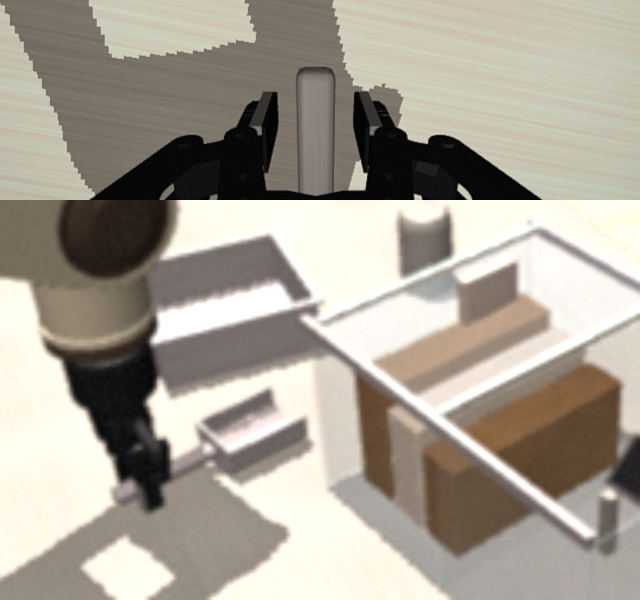

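The scoop lies flat, hollow side up, with the fingers either side of the handle. Handle end is at (315,218) in the wrist image. I'll locate it, and measure the pan more precisely at the same time.

Run:
```python
from h import *
s=np.load('w3.npy',allow_pickle=True).item();W=cam('wrist',s);Rt=q2R(s['eef_rot'])
for uv in((315.5,218),(315.5,222)):
  X=plane(W,uv,.029);print('end',X,Rt.T@(X-s['eef_pos']))
X0=plane(W,(315.5,325),.029);print('axis dir',np.arctan2(*(X0-plane(W,(315.5,222),.029))[1::-1]))
# pan: rim from start pictures (top: corners of outer rim), top camera now is possibly occluded
T=cam('top');S=cam('side');im=bot.camera('top');cv2.imwrite('pics/top4.png',im[:,:,::-1])
t=lambda u,v:(155+(u+.5)/3-.5,120+(v+.5)/3-.5)
P=np.array([plane(T,t(*p),.065)[:2] for p in[(28,285),(192,288),(182,463),(21,458)]]);print(P.mean(0),np.linalg.norm(P-np.roll(P,1,0),axis=1))
q=lambda u,v:(200+(u+.5)/3-.5,145+(v+.5)/3-.5)
P=np.array([plane(S,q(*p),.065)[:2] for p in[(18,79),(156,45),(200,107)]]);print(P,np.linalg.norm(P[1:]-P[:-1],axis=1),(P[0]+P[2])/2)
```

```text
end [0.264744   0.16285265 0.029     ] [ 0.03029882  0.00039116 -0.02250755]
end [0.26654193 0.16321907 0.029     ] [ 0.02846393  0.0003927  -0.02250747]
axis dir 0.20104701324947072
[0.45678694 0.40899104] [0.18488893 0.17745377 0.18678331 0.17259965]
[[0.36726139 0.48394897]
 [0.54639764 0.47934987]
 [0.5400571  0.31173948]] [0.17919528 0.16773028] [0.45365925 0.39784423]
```

pendant([
  {"tx": -0.012},
  {"tx": -0.012},
  {"tx": -0.011},
  {},
], aperture=0.04)

```text
t: 13.42
eef_pos: [0.3303, 0.1757, 0.0065]
eef_rot: [0.0, -0.1, 0.995, 0.0]
wrist_force: [0.1, 0.3, 0.1]
opening: 0.0402
gripper_force: 0.0
```

pendant([
  {},
  {},
  {},
  {},
  {},
], aperture=0, force=118)

```text
t: 13.83
eef_pos: [0.3283, 0.1754, 0.0063]
eef_rot: [-0.0, -0.1, 0.995, -0.0]
wrist_force: [-1.7, -0.5, 1.8]
opening: 0.0155
gripper_force: 115.2
```

pendant([
  {"tz": -0.01},
  {"tz": -0.025},
  {"tz": -0.03},
  {"tz": -0.03},
  {"tz": -0.03},
  {"tz": -0.03},
  {"tz": -0.03},
  {"tz": -0.03},
  {"tz": -0.03},
  {},
])

```text
t: 14.67
eef_pos: [0.3299, 0.1758, 0.2564]
eef_rot: [0.003, -0.1, 0.995, 0.001]
wrist_force: [0.5, 0.5, -0.9]
opening: 0.0156
gripper_force: 115.4
```

Run:
```python
from h import *
s=bot.read_state();im=bot.camera('side');t=bot.camera('top');w=bot.camera('wrist');np.save('w5.npy',{k:np.array(s[k]) for k in('eef_pos','eef_rot')})
for n,i in(('s5',im),('t5',t),('w5',w)):cv2.imwrite(f'pics/{n}.png',i[:,:,::-1])
a=cv2.resize(im[80:230,100:340,::-1],(640,400));b=cv2.resize(w[200:400,160:480,::-1],(320,200)) ;b=np.hstack([b,cv2.resize(t[180:300,150:342,::-1],(320,200))])
cv2.imwrite('pics/h.png',cv2.convertScaleAbs(np.vstack([a,b]),alpha=1.4))
```

```text
(no output)
```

View pics/h.png

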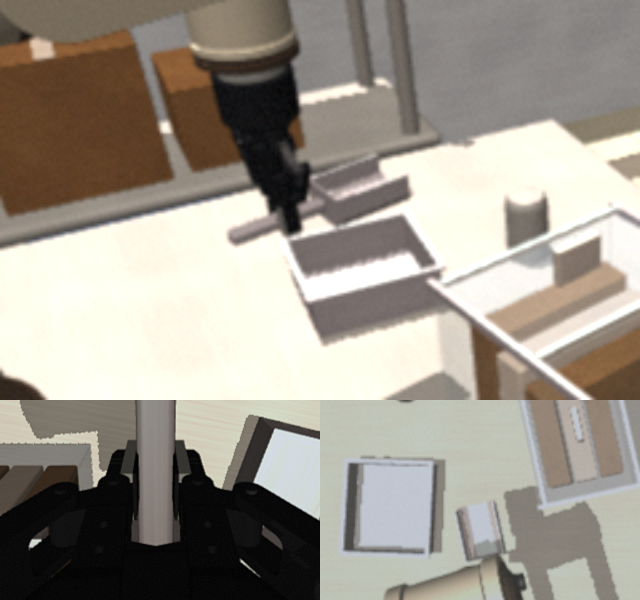

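The scoop is held level, hollow side up, and the pan hasn't moved. Now I'll carry it over the pan.

pendant([
  {"tx": -0.005, "ty": 0.012},
  {"tx": -0.01, "ty": 0.025},
  {"tx": -0.012, "ty": 0.027},
  {"tx": -0.012, "ty": 0.029, "tz": 0.01},
  {"tx": -0.012, "ty": 0.029, "tz": 0.015},
  {"tx": -0.012, "ty": 0.029, "tz": 0.015},
  {"tx": -0.01, "ty": 0.025, "tz": 0.01},
  {"tx": -0.006, "ty": 0.014, "tz": 0.01},
  {"tx": -0.004, "ty": 0.008, "tz": 0.005},
  {},
])

```text
t: 15.65
eef_pos: [0.37, 0.3864, 0.1836]
eef_rot: [-0.002, -0.1, 0.995, -0.001]
wrist_force: [0.3, -0.5, -2.3]
opening: 0.0156
gripper_force: 115.6
```

pendant([
  {},
  {},
  {},
])

```text
t: 15.9
eef_pos: [0.3708, 0.3852, 0.187]
eef_rot: [0.0, -0.1, 0.995, 0.0]
wrist_force: [0.3, 0.3, -0.7]
opening: 0.0157
gripper_force: 115.6
```

Run:
```python
from h import *
s=bot.read_state();im=bot.camera('side');t=bot.camera('top')
for n,i in(('s6',im),('t6',t)):cv2.imwrite(f'pics/{n}.png',i[:,:,::-1])
a=cv2.resize(im[80:230,100:340,::-1],(480,300),interpolation=2);b=cv2.resize(t[200:290,150:294,::-1],(480,300),interpolation=2)
cv2.imwrite('pics/i.png',cv2.convertScaleAbs(np.vstack([a,b]),alpha=1.4))
C=q2R(s['eef_rot']);B=s['eef_pos']+C@[-.085,0,-.019]
for z in(0,.038):
  print(proj(cam('top'),B+[0,0,z-.022]),proj(cam('side'),B+[0,0,z-.022]))
print(B)
```

```text
[180.701222   245.57876855] [230.04025276 145.79025327]
[176.64246332 245.84971426] [228.29751025 135.76936687]
[0.45409527 0.40205542 0.2060325 ]
```

View pics/i.png

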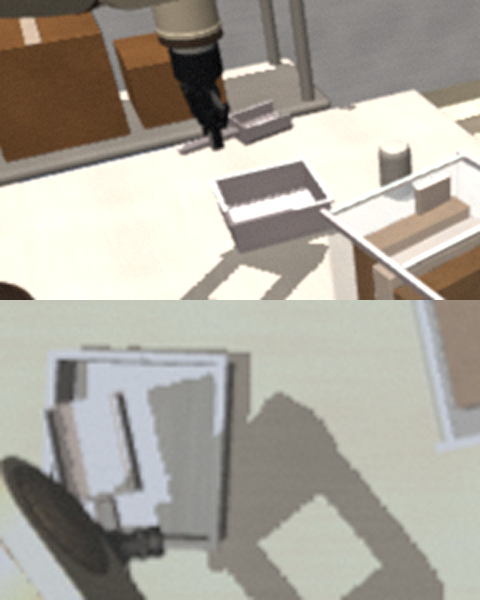

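Run:
```python
from h import *
s=bot.read_state();C=q2R(s['eef_rot']);B=s['eef_pos']+C@[-.085,0,-.019];S=cam('side')
f=lambda x,y,z:((proj(S,B+C@np.array([-x,y,.022-z]))-[100,80])*2).round(1)
print('end',f(-.15,0,.022),'nose bottom R',f(.045,-.033,0),'nose top R',f(.045,-.033,.038),'nose top L',f(.045,.033,.038),'rear top R',f(-.045,-.033,.038),abs(np.array(s['joint_velocities'])).max())
im=cv2.imread('pics/i.png')
```

```text
end [175.1 148. ] nose bottom R [292.5 130.2] nose top R [289.6 110.2] nose top L [270.2  97.7] rear top R [242.  126.3] 0.005073530855348096
```

The handle end and nose corners match a level scoop to within a few pixels, the bowl is over the pan centre, and the arm is at rest.

```bash
python3 -c "
from station import bot
print(bot.hand_in())"
```

```text
the job is handed in; nothing more can be done
None
```

I handed the job in at about 16 s (no verdict was returned): the lid is fully open and the scoop is held level and still, hollow side up, over the middle of the pan about 119 mm above its rim, after I set it briefly on the table to level it.

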